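# Take the spent battery out of the engraver console

### The job

The battery in the engraver's sloping grey console is spent: slide the red thumb latch aside - to the left or to the right, you have to feel which way it lets go - so that the yellow cover springs open, and pull the battery straight out of its bay against its catch. Set it down gently, standing upright with its orange head on top, on the floor of the blue tray in the free space beside the other spent battery, which must stay standing where it is; let go, leave the cover open and do not disturb the tools lying about.

Things in the scene. Friction and masses are not known exactly. Their poses are not given: they have to be found in the camera images.
- bay (a point): Middle of the battery bay's mouth on the console's sloping face, 92 mm above the table. Axes: x uphill along the face, away from the robot; y sideways, to the left; z out of the face, leaning 35 degrees from vertical towards the robot. Face 170 mm wide (y), from x = -84 to +86; bay 36 (x) by 26 (y) mm, 45 mm deep. Console: grey block on a black base, fixed. Small knobs, 8 mm high, at y = -66 and +66.
- hinge (a point): Middle of the cover's hinge line, which runs along y; axes as the bay's. In the bay's axes it lies at x = +60, z = +24 mm, on a 23 mm high riser. The shut cover is a hood from the hinge down to x = -45, 76 mm wide, top at z = 24 mm. Fully open it stands 115 degrees from the face, above the uphill side of the bay: a hand straight from above runs into it, a hand along the bay's z has room.
- cover (a joint): Angle of the yellow spring-loaded hood (rad): 0 shut, 2.0 fully open, where its spring holds it. Held shut by the latch; once released it springs up by itself (0.2 N m at first, 0.05 N m when open) and leans on whatever is in its way until that is gone.
- latch (a joint): Sideways position (m) of the thumb latch along the bay's y: 0 in the middle, stops at -0.012 and +0.012; springs back to 0 (250 N/m, 0.3 N friction). The cover is let go somewhere between 4 and 12 mm of travel, on one side only or, now and then, on both; which side differs from time to time and must be felt. On the wrong side it runs to its stop and the cover stays shut.
- thumb (a point): Middle of the top of the latch's red thumb grip, a fin 14 mm along x, 12 mm along y, standing 15 mm high on a 32 mm wide slider; its top is 19 mm above the face, in front of the cover at x = -66 mm in the bay's axes. Axes as the bay's. Free face on both sides of it.
- battery: Battery pack: black block 34 (x) by 24 (y) by 65 (z) mm, orange ribbed head, 100 to 210 g; origin at the centre of its underside, z to its head, axes as the bay's while in it. Stands on the bay's floor, head 20 mm out of the face. A sprung catch in the bay's uphill wall sits in a 4 mm notch 14 to 24 mm above the underside: it takes 8 to 15 N to pull, and presses on until the underside is clear.
- battery_head (a point): Centre of the top of the battery's orange head, 65 mm from its underside; axes as the battery's.
- tray: Blue open tray, 130 (x) by 180 (y) by 30 (z) mm outside, walls and floor 4 mm thick, fixed to the table; origin at the centre of its underside. It stands to the left or to the right of the console. The free space is its -y half; the other battery stands in its +y half.
- old_battery: A spent battery of the same size and kind standing upright in the tray's +y half, about 50 mm from the tray's centre; origin at the centre of its underside.
- anvil: Small blue bench anvil, 100 by 60 by 82 mm, on the other side of the console from the tray; origin at the centre of its underside.
- punch: Steel doming punch, 38 mm across, 70 mm high, standing near the robot; origin at its underside.
- brass_blank: Brass blank 60 by 40 by 5 mm lying near the robot.
- mallet: Wooden mallet, head 110 mm long and 56 mm across, handle 200 mm, lying beyond the console.
- clamp: Blue G-clamp, 140 by 70 by 14 mm, lying beyond the console.
- saw: Piercing saw, frame 130 by 90 mm with a 100 mm wooden handle, lying beyond the console on the left.
- jar: Jar with a red cap, 60 mm across, 75 mm high, beyond the console on the right.
Mind the look-alikes: they are no part of the job. What is shaped like the tray but pink is not meant.

How it is judged:
By the outcome, as a careful person would: the job done as asked, in the order asked, and still so for the second after the job is handed in, with the robot touching nothing.
It also fails if it takes over 50 s, if anything falls off the work surface, if the arm or the gripper's body presses on something with over 40 N, if the wrist force passes 120 N, or if a joint passes its speed limit or range.

### The arm

A 6-joint arm with a two-finger parallel gripper is mounted at the origin on the work surface. World frame = base frame: x ahead of the robot, y to its left, z up, the work surface at z = 0. Lengths are in m, angles in rad, forces in N, time in s.
With the tool pointing down it reaches from about 0.375 to 0.9 m from the base axis. Payload 3.1 kg.
Tool frame: the origin (TCP) lies between the finger pads; the fingertips stand 22 mm ahead of it and the grasp point (between the pads) lies 3 mm ahead of it; z points along the fingers, y is the line along which they close (so a half turn about z gives the same grasp; the last joint's range is limited). The gripper opens to 87 mm and grips with 3 to 60 N. Pads are 19 mm wide; open, the fingers measure 117 mm over their backs; the gripper's body (75 mm by 190 mm) begins 51 mm behind the grasp point.
Start: joints at [0.975, 0.527, 1.433, -0, 1.181, -0.178], TCP at [0.254, 0.571, 0.245] pointing down, gripper open.
Joint ranges: [-3.08, 3.08], [-0.75, 2.2], [0.22, 2.44], [-1.43, 4.57], [0, 2.65], [-2.85, 2.85]. Speed limits (rad/s): [2.79, 2.79, 3.14, 3.14, 3.14, 3.14].

### API

Orientations are given as a unit quaternion [x, y, z, w].
In Python, from rig import robot gives the robot as it stands.
- The arm moves only by the tool move_arm, never from a script. Its argument "series" is text: rows parted by semicolons, each of 6 numbers parted by spaces: the shift along the tool's x, y, z in mm, then the turn, a rotation vector about the tool's x, y, z in degrees. In form: dx dy dz ax ay az; .... A call has 1 to 8 rows; each row is the pose to reach, as a shift and turn from the pose commanded when the call began, along the tool's axes at that moment; what a row does not reach only later rows make up. A row lasts 1/12 s, in which the tool goes at most 41.7 mm and 7.16 degrees, less where a joint would pass 70% of its speed; a pose out of reach is approached as far as the arm can. A call with a gripper value outside its range is refused whole. "jaw" is the opening, from 0 (shut) to 1 (fully open), set as the call begins (left out, the last holds). The fingers move at their own pace and stop on an object; "newtons" is the grip in N (left out, the last holds). Time passes only in rows, so rows that repeat a pose let the fingers close. It gives the time, the measured TCP pose, the force, the opening and the grip force at its end, in the units of the state.
- robot.get_obs(): the state, without advancing time (a new reading comes with each control period).
- robot.camera(name): name is "side" or "top" or "wrist"; returns a dict with "img" (384x512x3 uint8, red, green, blue), "mtx" (3x3 intrinsics, pixels), "world_to_cam" (4x4, takes a point from world to camera coordinates). Camera axes: x right, y down, z forward; pixel columns grow to the right and rows downward; lengths in m; the calibration is good to about 2 mm. A picture is of the moment at which its call begins. There is no depth.
- robot.hand_in(): hands the job in; it is judged then, once.
Trained networks look in a picture, given as the dict that the camera call returned (one of the last four; its "shot" number tells which), for a name from the list of things; names that differ only in an ending like _2 or _b are one class to them, and where a whole thing is asked for, a point or a joint stands for the part that bears it (a point fixed in the world has none). Each returns a list of dicts, best first, with "p" (0 to 1); they miss things now and then, are a little off and sometimes report something else, mostly with a low value. They report only what shows in the picture. A call takes as long as a camera call. They do not tell look-alikes from the thing itself.
- robot.search_frame(picture, thing): "xyz" ([x, y, z] in m, in world coordinates, good to about 4 mm: the middle of the surface that is visible of it).
- robot.tip_of(picture, thing): "xyz" ([x, y, z] in m, in world coordinates, good to about 4 mm: a listed point, or the origin of a listed thing).
The state is a dict: "time": time; "q": joint angles; "joint_velocities": joint speeds; "joint_torque": joint torques, N m; "position": TCP position; "tool_rot": TCP orientation; "ft_force": force on the tool from outside, world axes, zero at the start; "moment": the same for the moment, N m; "grip_width": finger opening in m; "grip_force": force on a finger pad.
Only numpy, scipy, OpenCV 4.12 (cv2) and the standard library are available. Lean on these libraries where they do the work, as an engineer would, in place of code of your own. Each camera call takes 0.05 s, during which the arm holds its last target. There are 200 camera calls.

## Working session

There is one attempt and no reset: what is moved stays moved. The work goes in short steps, Python scripts to look and compute and a tool call to move; the robot and the scene stay as the last step left them, time stands still between calls to the robot, and variables do not carry over. Pictures are saved under pics/ and viewed, at most 13 in all, crops included, and the job is handed in when it is done.

Besides the shell and the picture viewer there is one more tool, called after "Call:" as name(argument=value, ...) on one line, values as JSON. move_arm: Moves the arm, as the interface text tells. Its arguments: {"type":"object","properties":{"series":{"type":"string"},"jaw":{"type":"number"},"newtons":{"type":"number"}},"required":["series"]}

```bash
mkdir -p pics; ls
cat > h.py <<'E'
import numpy as np,cv2
from scipy.spatial.transform import Rotation as R
from rig import robot
def look(names,things,save=None):
    out={}
    for n in names:
        p=robot.camera(n)
        if save: cv2.imwrite(f"pics/{save}_{n}.png",p["img"][:,:,::-1])
        for f,t in things:
            r=getattr(robot,f)(p,t)
            print(n,f,t,[(np.round(np.array(d["xyz"])*1000).astype(int).tolist(),round(d["p"],2)) for d in r[:3]])
        out[n]=p
    return out
def project(p,X):
    c=p["world_to_cam"]@np.append(X,1); u=p["mtx"]@c[:3]; return u[:2]/u[2]
E
python3 - <<'E'
from h import *
T=[("tip_of",t) for t in ["bay","hinge","thumb","battery_head","battery","tray","old_battery","anvil","punch"]]
o=look(["side","top"],T,"a")
cv2.imwrite("pics/a.png",np.hstack([o["side"]["img"],o["top"]["img"]])[:,:,::-1][:, :])
s=robot.get_obs();print(s)
E
python3 -c "
import cv2;i=cv2.imread('pics/a.png');cv2.imwrite('pics/a2.png',cv2.resize(i,(800,300)))"
```

```text
pics
side tip_of bay [([645, -18, 94], 0.73)]
side tip_of hinge [([678, -28, 143], 0.9)]
side tip_of thumb [([765, 243, -3], 0.7), ([580, -1, 68], 0.39)]
side tip_of battery_head []
side tip_of battery []
side tip_of tray [([433, 289, 1], 0.81), ([332, 601, -4], 0.73), ([578, -3, 70], 0.45)]
side tip_of old_battery [([431, 342, 5], 0.51)]
side tip_of anvil [([450, -326, -1], 0.75)]
side tip_of punch [([348, 115, -2], 0.62), ([679, -26, 146], 0.41)]
top tip_of bay [([642, -22, 89], 0.65)]
top tip_of hinge [([675, -29, 142], 0.69)]
top tip_of thumb [([579, 0, 73], 0.55), ([339, -154, -2], 0.27)]
top tip_of battery_head [([747, -284, 4], 0.57)]
top tip_of battery []
top tip_of tray [([435, 295, 5], 0.95), ([192, 368, 3], 0.78), ([334, 599, 1], 0.62)]
top tip_of old_battery [([437, 343, 5], 0.55)]
top tip_of anvil [([452, -322, 4], 0.66), ([342, -151, -1], 0.17)]
top tip_of punch [([345, 118, 0], 0.48)]
{'time': 1.0, 'q': array([ 9.74509110e-01,  5.27500767e-01,  1.43270527e+00,  1.01929068e-05,
        1.18141172e+00, -1.78486504e-01]), 'joint_velocities': array([-0.00030406, -0.00055289, -0.00066735, -0.00056363,  0.00138791,
        0.0001459 ]), 'joint_torque': array([ 9.54512689e-04, -4.40015674e+01, -1.76992679e+01,  6.35975366e-02,
        5.04099496e-02,  1.73453179e-05]), 'position': array([0.2535414 , 0.57123252, 0.24454624]), 'tool_rot': array([ 2.07386181e-01,  9.78259154e-01, -9.83996519e-06, -9.10700333e-06]), 'ft_force': array([0.02208418, 0.39442928, 0.08397223]), 'moment': array([-0.02214434, -0.01815366, -0.00881747]), 'grip_force': 0.0, 'grip_width': 0.08714103440368046}
```

View pics/a_side.png

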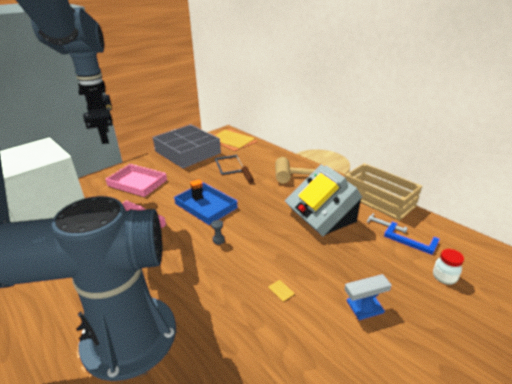

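View pics/a_top.png

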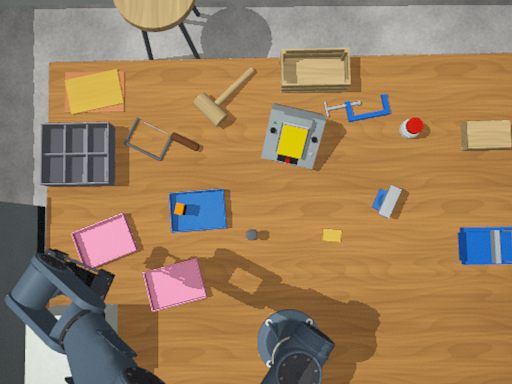

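The side view shows the console, with its yellow cover at about (320,190) and red latch at (302,208). The blue tray is at (206,203), its other battery in the left half. The top view agrees: tray at (198,210), battery at its left end, console at (292,137). The pink trays are decoys.

```bash
cat >> h.py <<'E'
import json,os
C=dict(bay=[643,-19.5,92],yaw=-15.8)
if os.path.exists("c.json"): C.update(json.load(open("c.json")))
YAW=np.radians(C["yaw"])
RB=(R.from_euler("z",YAW)*R.from_euler("y",-np.radians(35))).as_matrix()
BAY=np.array(C["bay"],float)
def b2w(p): return BAY+RB@np.array(p,float)
RT=RB@np.diag([-1,1,-1.])      # tool: z=-zb, y=yb
def plan(grasp,Rt):
    """shift/turn from present pose to put the grasp point (mm, world) with tool rotation Rt"""
    s=robot.get_obs(); R0=R.from_quat(s["tool_rot"]).as_matrix()
    d=R0.T@(np.array(grasp)-3*Rt[:,2]-1000*s["position"])
    w=R.from_matrix(R0.T@Rt).as_rotvec(degrees=True)
    print("t",round(s["time"],2),"shift",d.round(1),"turn",w.round(1),"rows",max(np.linalg.norm(d)/41.7,np.linalg.norm(w)/7.16).round(1))
def st():
    s=robot.get_obs();Rt=R.from_quat(s["tool_rot"]).as_matrix()
    g=1000*s["position"]+3*Rt[:,2]
    print("grasp in bay",(RB.T@(g-BAY)).round(1),"world",g.round(1),"F bay",(RB.T@s["ft_force"]).round(2))
E
python3 - <<'E'
from h import *
print(RB.round(3))
plan(b2w([-66,0,19+90]),RT)
p=cv2.imread("pics/a_top.png")
cam=robot.camera("top")
# tray outline: blue mask near the tray
hsv=cv2.cvtColor(cam["img"],cv2.COLOR_RGB2HSV)
m=cv2.inRange(hsv,(100,150,60),(125,255,255)); m[:,:150]=0;m[:,240:]=0;m[:170]=0;m[250:]=0
c=max(cv2.findContours(m,0,2)[0],key=cv2.contourArea)
P=np.array(cam["mtx"])@cam["world_to_cam"][:3]
def inv(u,z):
    A=np.c_[P[:,0],P[:,1],-np.array([u[0],u[1],1])]
    return np.linalg.solve(A,-(P[:,2]*z+P[:,3]))[:2]
w=np.array([inv(q,0.03) for q in c[:,0,:].astype(float)],np.float32)*1000
print(cv2.minAreaRect(w))
E
```

```text
[[ 0.788  0.272 -0.552]
 [-0.223  0.962  0.156]
 [ 0.574  0.     0.819]]
t 1.0 shift [-478.5 -398.6   98.7] turn [ -2.5 -34.9  -7.9] rows 15.1
((429.18707275390625, 289.9839782714844), (126.51969146728516, 177.4001922607422), 3.9592881202697754)
```

Call:
move_arm(series="-30 -25 6 0 -2 0; -60 -50 12 0 -4 -1; -90 -75 18 0 -6 -1; -120 -100 25 0 -9 -2; -150 -125 31 0 -11 -2; -180 -150 37 -1 -13 -3; -210 -175 43 -1 -15 -3; -240 -200 50 -1 -17 -4", jaw=0.45)

```text
time: 1.72
position: [0.3924, 0.2898, 0.1949]
tool_rot: [0.17, 0.974, -0.022, 0.148]
ft_force: [1.5, 0.4, -0.7]
grip_width: 0.0432
grip_force: 0.0
```

Run:
```python
from h import *
plan(b2w([-66,0,19+90]),RT)
```

```text
t 1.72 shift [-198.6 -214.8  110.8] turn [ -1.4 -17.8  -3.8] rows 7.5
```

Call:
move_arm(series="-25 -27 14 0 -2 0; -50 -54 28 0 -4 -1; -75 -80 42 0 -7 -1; -100 -107 55 -1 -9 -2; -125 -134 69 -1 -11 -2; -150 -161 83 -1 -13 -3; -175 -188 97 -1 -16 -3; -192 -208 104 -1 -18 -4")

```text
time: 2.38
position: [0.5243, 0.0479, 0.1764]
tool_rot: [0.133, 0.95, -0.044, 0.28]
ft_force: [1.4, -0.9, 0.9]
grip_width: 0.0388
grip_force: 0.0
```

Run:
```python
from h import *
for _ in range(4): p=robot.camera("wrist")
o=look(["wrist","side","top"],[("tip_of","bay"),("tip_of","hinge"),("tip_of","thumb")],"b")
plan(b2w([-66,0,19+90]),RT)
st()
```

```text
wrist tip_of bay [([645, -16, 90], 0.86)]
wrist tip_of hinge [([679, -32, 142], 0.82)]
wrist tip_of thumb [([680, -27, 143], 0.75), ([581, -3, 65], 0.69), ([760, 244, 1], 0.51)]
side tip_of bay [([643, -16, 94], 0.8), ([348, 115, -2], 0.45)]
side tip_of hinge [([680, -26, 144], 0.69)]
side tip_of thumb []
top tip_of bay [([644, -19, 91], 0.76)]
top tip_of hinge [([679, -25, 145], 0.92)]
top tip_of thumb [([766, 245, -1], 0.46), ([581, -2, 71], 0.39)]
t 3.18 shift [  6.6 -32.5  34.3] turn [-0.7 -1.9  0.3] rows 1.1
grasp in bay [-58.5  32.9 142.6] world [527.1  47.5 175.3] F bay [ 0.32 -0.53  0.1 ]
```

View pics/b_wrist.png

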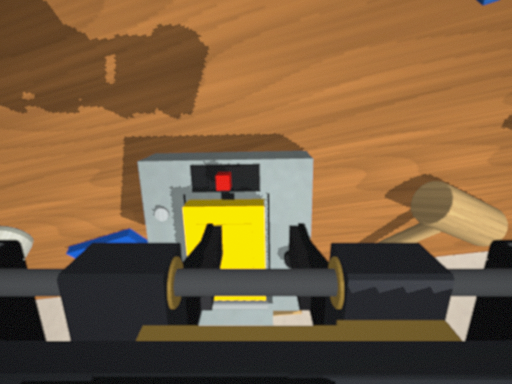

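The wrist view looks down the slope. The red thumb grip is at (224,181) on its dark slider, with the yellow cover below it at (225,250) and both knobs to the sides.

Run:
```python
from h import *
p=robot.camera("wrist")
def ray(p,u,zb):
    K=p["mtx"];W=p["world_to_cam"];d=W[:3,:3].T@np.linalg.solve(K,np.array([u[0],u[1],1.]));o=-W[:3,:3].T@W[:3,3]*1000
    n=RB[:,2];t=(zb-n@(o-BAY))/(n@d);return RB.T@(o+t*d-BAY)
hsv=cv2.cvtColor(p["img"],cv2.COLOR_RGB2HSV)
m=cv2.inRange(hsv,(0,150,80),(8,255,255))|cv2.inRange(hsv,(172,150,80),(180,255,255))
n,l,s,c=cv2.connectedComponentsWithStats(m)
for i in range(1,n):
    if s[i,4]>30: print("red",s[i],c[i],ray(p,c[i],19).round(1),"proj thumb top",project(p,b2w([-66,0,19])/1000))
m=cv2.inRange(hsv,(22,150,80),(35,255,255));y,x=np.nonzero(m)
for r in (205,215):
    q=x[y==r]; q=q[(q>160)&(q<290)]; print(r,q.min(),q.max(),ray(p,(q.min(),r),24).round(1),ray(p,(q.max(),r),24).round(1))
for u in [(140,158),(312,153)]: print(ray(p,u,0).round(1))
```

```text
red [213 173  18  20 310] [221.48064516 182.3483871 ] [-67.7   1.1  19. ] proj thumb top [220.33750993 184.07775972]
205 183 261 [-47.  -34.4  24. ] [-47.7  37.7  24. ]
215 182 262 [-37.2 -35.9  24. ] [-37.9  38.7  24. ]
[-86.3 -79.5  -0. ]
[-92.5  86.1   0. ]
```

```bash
echo '{"bay":[642.5,-18.2,92]}' > c.json
python3 - <<'E'
from h import *
plan(b2w([-66,0,60]),RT)
E
```

```text
t 3.23 shift [  5.7 -30.7  82.7] turn [-0.7 -1.9  0.3] rows 2.1
```

Call:
move_arm(series="4 -20 30 0 -1 0; 6 -31 55 -1 -2 0; 6 -31 83 -1 -2 0; 6 -31 83 -1 -2 0; 6 -31 83 -1 -2 0")

```text
time: 3.65
position: [0.5776, 0.0072, 0.1376]
tool_rot: [0.131, 0.953, -0.038, 0.269]
ft_force: [0.4, -0.5, 0.5]
grip_width: 0.0393
grip_force: 0.0
```

Run:
```python
from h import *
plan(b2w([-66,0,26]),RT);st()
p=robot.camera("wrist");cv2.imwrite("pics/c.png",p["img"][:,:,::-1])
```

```text
t 3.65 shift [32.4 -6.6 50.2] turn [-0.  -3.4  0.2] rows 1.4
grasp in bay [-30.8   6.7  74.2] world [579.1   6.7 135.1] F bay [ 0.69 -0.35  0.07]
```

View pics/c.png

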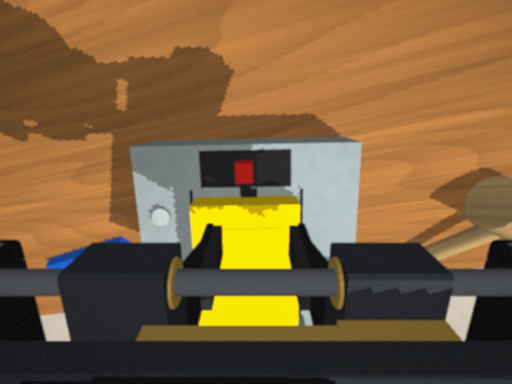

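Run:
```python
from h import *
for _ in range(3): robot.camera("wrist")
plan(b2w([-66,0,26]),RT);st();s=robot.get_obs();print(s["q"].round(3),s["joint_velocities"].round(3))
```

```text
t 3.85 shift [31.1 -7.3 52.3] turn [ 0.  -3.4  0.3] rows 1.5
grasp in bay [-32.    7.4  76.3] world [577.2   8.  136.1] F bay [-0.56  0.66 -0.52]
[-0.146  0.558  2.027 -1.43   0.068 -0.035] [ 0.005 -0.008 -0.003  0.002  0.001 -0.001]
```

```bash
cat >> h.py <<'E'
def tilt(deg,yaw=None):
    "tool leaning deg from straight down, pointing ahead, in the console's yaw"
    y=YAW if yaw is None else np.radians(yaw)
    return (R.from_euler("z",y)*R.from_euler("y",-np.radians(deg))).as_matrix()@np.diag([-1,1,-1.])
E
python3 - <<'E'
from h import *
s=robot.get_obs();Rt=R.from_quat(s["tool_rot"]).as_matrix();print(Rt.round(3), np.allclose(tilt(35),RT))
plan(b2w([-66,0,75]),tilt(18))
E
```

```text
[[-0.821  0.268  0.504]
 [ 0.227  0.963 -0.142]
 [-0.523 -0.002 -0.852]] True
t 3.85 shift [33.2 -7.3  3.4] turn [-0.  13.6  0.3] rows 1.9
```

Call:
move_arm(series="8 -2 0 0 4 0; 16 -4 0 0 9 0; 33 -7 3 0 14 0; 33 -7 3 0 14 0; 33 -7 3 0 14 0; 33 -7 3 0 14 0; 33 -7 3 0 14 0; 33 -7 3 0 14 0")

```text
time: 4.52
position: [0.5493, 0.0091, 0.1196]
tool_rot: [0.134, 0.979, -0.021, 0.151]
ft_force: [0.2, -0.4, -0.4]
grip_width: 0.0389
grip_force: 0.0
```

Run:
```python
from h import *
robot.camera("wrist")
plan(b2w([-66,0,26]),tilt(18));st();s=robot.get_obs();print(s["q"].round(3),s["joint_velocities"].round(3))
```

```text
t 4.57 shift [-13.   -0.9  47.6] turn [ 0.1 -0.4  0.2] rows 1.2
grasp in bay [-64.2   0.8  75.3] world [550.5   8.6 116.8] F bay [ 0.13 -0.46 -0.04]
[-0.171  0.56   1.942 -0.093  0.335 -1.388] [ 0.003  0.001  0.018 -0.17  -0.059  0.187]
```

```bash
cat > k.py <<'E'
from h import *
from scipy.optimize import least_squares
D=[([0.975,.5275,1.4327,0,1.1814,-.1785],[.25354,.57123,.24455]),([-.146,.558,2.027,-1.43,.068,-.035],None),([-.171,.56,1.942,-.093,.335,-1.388],None)]
def fk(q,p):
    a1,d1,L2,A,B,Lt=p
    e=q[1]+q[2]
    r=a1+L2*np.sin(q[1])+A*np.sin(e)+B*np.cos(e); z=d1+L2*np.cos(q[1])+A*np.cos(e)-B*np.sin(e)
    Rw=R.from_euler("z",q[0])*R.from_euler("y",e)*R.from_euler("z",q[3])*R.from_euler("y",q[4])*R.from_euler("z",q[5])
    c=np.array([r*np.cos(q[0]),r*np.sin(q[0]),z])
    return c+Lt*Rw.as_matrix()[:,2],Rw.as_matrix()
E
python3 - <<'E'
from k import *
s=robot.get_obs()
st()
g=np.array([577.2,8.,136.1])/1000; z=np.array([.504,-.142,-.852])
obs=[(D[0][0],np.array(D[0][1])),(D[1][0],g-.003*z),(s["q"],s["position"])]
for q,x in obs:print(fk(q,[0]*6)[1].round(3).tolist())
p0=np.array([0,.4,.4,.4,0,.2])
f=lambda p:np.r_[np.concatenate([(fk(q,p)[0]-x)*1000 for q,x in obs]),(p-p0)*3]
r=least_squares(f,p0);print(r.x.round(3),r.fun.round(1))
E
```

```text
grasp in bay [-64.2   0.8  75.3] world [550.5   8.6 116.8] F bay [ 0.13 -0.46 -0.04]
[[-0.405, -0.914, -0.0], [-0.914, 0.405, -0.0], [0.0, 0.0, -1.0]]
[[-0.268, -0.821, 0.504], [-0.963, 0.228, -0.142], [0.002, -0.523, -0.852]]
[[-0.268, -0.918, 0.292], [-0.963, 0.255, -0.081], [0.0, -0.303, -0.953]]
[ 1.191  1.124 -1.453  0.077 -0.212 -0.203] [  89.8  -64.8   -5.4  -41.9  -73.1  -27.    17.2 -100.6   32.4    3.6
    2.2   -5.6   -1.    -0.6   -1.2]
```

```bash
cat >> k.py <<'E'
def fk(q,p):
    a1,d1,L2,A,B,Lt,b=p
    e=q[1]+q[2]
    r=a1+L2*np.sin(q[1])+A*np.sin(e)+B*np.cos(e); z=d1+L2*np.cos(q[1])+A*np.cos(e)-B*np.sin(e)
    Rw=R.from_euler("z",q[0])*R.from_euler("y",e)*R.from_euler("z",q[3])*R.from_euler("y",q[4])*R.from_euler("z",q[5]+np.pi/2)
    c=R.from_euler("z",q[0]).apply([r,b,z])
    Rm=Rw.as_matrix()@np.diag([-1,-1,1.])
    return c+Lt*Rm[:,2],Rm
def fit(obs):
    p0=np.array([0,.3,.4,.4,0,.25,.11])
    f=lambda p:np.r_[np.concatenate([(fk(q,p)[0]-x)*1000 for q,x in obs]),(p-p0)*3]
    return least_squares(f,p0)
E
python3 - <<'E'
from k import *
s=robot.get_obs()
g=np.array([577.2,8.,136.1])/1000; z=np.array([.504,-.142,-.852])
obs=[(D[0][0],np.array(D[0][1])),(D[1][0],g-.003*z),(s["q"],s["position"])]
r=fit(obs);p=r.x;print(p.round(3),r.fun.round(1))
print(fk(s["q"],p)[1].round(3),R.from_quat(s["tool_rot"]).as_matrix().round(3))
def ik(gr,Rt,q0):
    x=(np.array(gr)-3*Rt[:,2])/1000
    h=lambda q:np.r_[(fk(q,p)[0]-x)*10,R.from_matrix(fk(q,p)[1].T@Rt).as_rotvec()]
    r=least_squares(h,q0); return r.x.round(2),round(r.cost,6)
for zz in (21,60,100): 
  for t in (35,30): print(zz,t,ik(b2w([0,0,zz]),tilt(t),s["q"]))
  print(ik(b2w([0,0,zz]),tilt(35)@np.diag([-1,-1,1]),s["q"]))
E
```

```text
[0.022 0.306 0.545 0.391 0.111 0.282 0.111] [-0.2  0.1 -0.   0.  -0.2 -0.2 -0.1 -0.   0.2  0.1  0.   0.4 -0.   0.3
  0.1  0. ]
[[ 0.918 -0.268  0.292]
 [-0.255 -0.963 -0.081]
 [ 0.303  0.    -0.953]] [[-0.918  0.268  0.292]
 [ 0.255  0.963 -0.081]
 [-0.303 -0.    -0.953]]
21 35 (array([-0.17,  0.67,  1.94, -2.47,  0.09, -2.16]), np.float64(0.0))
21 30 (array([-0.18,  0.65,  1.89, -0.53,  0.1 , -4.09]), np.float64(0.0))
(array([-0.17,  0.67,  1.94,  0.67, -0.09, -2.16]), np.float64(0.0))
60 35 (array([-0.17,  0.58,  1.99, -2.05,  0.07, -2.57]), np.float64(0.0))
60 30 (array([-0.17,  0.57,  1.93, -0.39,  0.13, -4.24]), np.float64(0.0))
(array([-0.17,  0.58,  1.99,  1.09, -0.07, -2.57]), np.float64(0.0))
100 35 (array([-0.16,  0.49,  2.02, -1.22,  0.07, -3.4 ]), np.float64(0.0))
100 30 (array([-0.17,  0.48,  1.97, -0.29,  0.19, -4.33]), np.float64(0.0))
(array([-0.16,  0.49,  2.02, -1.22,  0.07, -0.25]), np.float64(0.0))
```

```bash
sed -i 's/Rm=Rw.as_matrix().*/Rm=Rw.as_matrix()/' k.py
python3 - <<'E'
from h import *
plan(b2w([-64,0,26]),tilt(18))
E
```

```text
t 4.57 shift [-14.9  -0.9  47. ] turn [ 0.1 -0.4  0.2] rows 1.2
```

Call:
move_arm(series="-5 -1 16 0 0 0; -10 -1 30 0 0 0; -13 -1 40 0 0 0; -15 -1 47 0 0 0; -15 -1 47 0 0 0")

```text
time: 4.98
position: [0.5765, -0.0005, 0.0776]
tool_rot: [0.134, 0.979, -0.022, 0.151]
ft_force: [-0.3, 0.7, 0.4]
grip_width: 0.0396
grip_force: 0.0
```

Run:
```python
from h import *
p=robot.camera("wrist");cv2.imwrite("pics/d.png",p["img"][:,:,::-1])
st()
```

```text
grasp in bay [-65.1  -1.   25.1] world [577.1  -0.7  75.2] F bay [-0.63 -0.01 -0.64]
```

View pics/d.png

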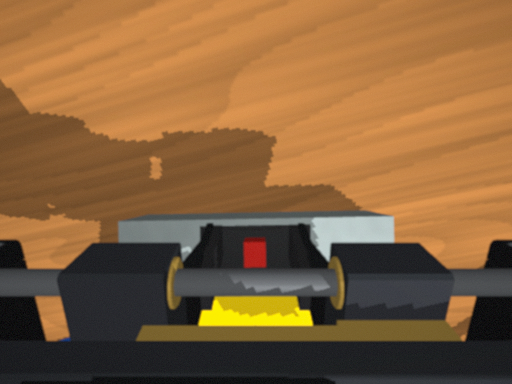

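The red fin, at (255,253), sits midway between the two fingers, at about x=210 and x=305. Close on it.

Call:
move_arm(series="0 0 0 0 0 0; 0 0 0 0 0 0; 0 0 0 0 0 0; 0 0 0 0 0 0; 0 0 0 0 0 0; 0 0 0 0 0 0", jaw=0, newtons=15)

```text
time: 5.53
position: [0.5767, -0.0007, 0.0788]
tool_rot: [0.134, 0.979, -0.022, 0.152]
ft_force: [-0.7, 1.2, 0.5]
grip_width: 0.0117
grip_force: 15.0
```

Call:
move_arm(series="0 2 0 0 0 0; 0 4 0 0 0 0; 0 6 0 0 0 0; 0 8 0 0 0 0; 0 10 0 0 0 0; 0 11 0 0 0 0; 0 11 0 0 0 0; 0 11 0 0 0 0")

```text
time: 6.2
position: [0.5794, 0.01, 0.0788]
tool_rot: [0.134, 0.979, -0.022, 0.151]
ft_force: [-3.5, -2.4, 5.7]
grip_width: 0.0119
grip_force: 15.0
```

Run:
```python
from h import *
st()
o=look(["side"],[("tip_of","hinge")])
p=o["side"];cv2.imwrite("pics/e.png",cv2.resize(p["img"][120:280,230:420,::-1],None,fx=2.5,fy=2.5))
```

```text
grasp in bay [-64.5   9.9  25.6] world [580.2   9.8  76. ] F bay [ 1.03 -3.23  6.28]
side tip_of hinge [([678, -27, 143], 0.64)]
```

View pics/e.png

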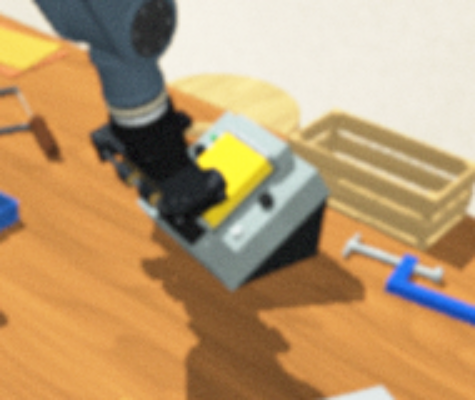

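Call:
move_arm(series="0 0 0 0 0 0; 0 0 0 0 0 0; 0 0 0 0 0 0; 8 0 -27 0 0 0; 16 0 -54 0 0 0; 27 0 -90 0 0 0; 40 0 -130 0 0 0; 40 0 -130 0 0 0", jaw=0.5)

```text
time: 6.97
position: [0.5029, 0.0324, 0.1945]
tool_rot: [0.133, 0.979, -0.021, 0.154]
ft_force: [-0.9, 0.2, -0.4]
grip_width: 0.0431
grip_force: 0.0
```

Run:
```python
from h import *
st()
o=look(["side","wrist"],[("tip_of","battery_head"),("tip_of","bay"),("tip_of","battery")])
print(robot.get_obs()["q"].round(2))
p=o["side"];cv2.imwrite("pics/f.png",np.hstack([cv2.resize(p["img"][120:280,250:400,::-1],(360,384)),cv2.resize(o["wrist"]["img"][:,:,::-1],(440,384))]))
```

```text
grasp in bay [-63.4  10.7 166.1] world [503.8  32.2 191.6] F bay [-0.93 -0.05  0.21]
side tip_of battery_head []
side tip_of bay [([641, -18, 96], 0.58), ([340, -147, 0], 0.37)]
side tip_of battery []
wrist tip_of battery_head []
wrist tip_of bay [([646, -15, 90], 0.83)]
wrist tip_of battery []
[-0.14  0.38  1.98 -0.1   0.47 -1.36]
```

View pics/f.png

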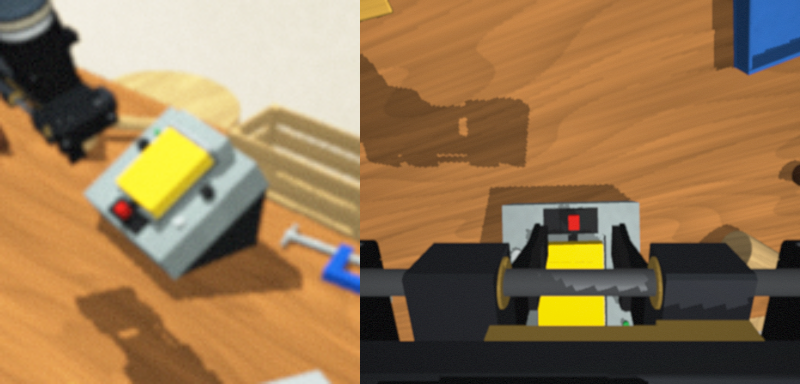

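The cover (yellow, right panel at (572,285)) is still shut after about 10.5 mm to the left. Re-grip a little further downhill and try the right side with the full travel.

Run:
```python
from h import *
plan(b2w([-67,0,27]),tilt(18))
```

```text
t 7.37 shift [-37.4  -9.7 127.6] turn [-0.1 -0.5  0.2] rows 3.2
```

Call:
move_arm(series="-12 -10 40 0 0 0; -24 -10 80 0 0 0; -30 -10 105 0 0 0; -35 -10 120 0 0 0; -38 -10 127 0 0 0; -38 -10 127 0 0 0; -38 -10 127 0 0 0")

```text
time: 7.95
position: [0.5738, 0.0011, 0.0802]
tool_rot: [0.134, 0.979, -0.022, 0.151]
ft_force: [-0.4, 0.3, 0.4]
grip_width: 0.0435
grip_force: 0.0
```

Call:
move_arm(series="0 0 0 0 0 0; 0 0 0 0 0 0; 0 0 0 0 0 0; 0 0 0 0 0 0; 0 0 0 0 0 0; 0 0 0 0 0 0", jaw=0)

```text
time: 8.45
position: [0.5744, 0.0012, 0.0813]
tool_rot: [0.134, 0.979, -0.022, 0.152]
ft_force: [-0.2, 0.4, 2.3]
grip_width: 0.0118
grip_force: 15.5
```

Call:
move_arm(series="0 -3 0 0 0 0; 0 -6 0 0 0 0; 0 -8 0 0 0 0; 0 -10 0 0 0 0; 0 -11 0 0 0 0; 0 -12 0 0 0 0; 0 -12 0 0 0 0; 0 -12 0 0 0 0")

```text
time: 9.12
position: [0.5715, -0.0103, 0.0813]
tool_rot: [0.134, 0.979, -0.022, 0.152]
ft_force: [-0.8, 4.6, 4.9]
grip_width: 0.0119
grip_force: 16.0
```

```bash
cat >> h.py <<'E'
def yel(p):
    hsv=cv2.cvtColor(p["img"],cv2.COLOR_RGB2HSV); m=cv2.inRange(hsv,(24,190,100),(34,255,255)); n,l,s,c=cv2.connectedComponentsWithStats(m)
    print([(s[i].tolist()) for i in range(1,n) if s[i,4]>60])
E
python3 - <<'E'
from h import *
st()
i=cv2.imread("pics/a_side.png")[:,:,::-1].copy(); yel({"img":i})
i=cv2.imread("pics/a_top.png")[:,:,::-1].copy(); yel({"img":i})
yel(robot.camera("side"));yel(robot.camera("top"))
E
```

```text
grasp in bay [-64.8 -11.8  28.8] world [572.4 -10.6  78.4] F bay [1.12 4.19 5.18]
[[300, 175, 38, 35, 694]]
[[278, 125, 30, 34, 721]]
[[308, 175, 28, 20, 282]]
[[278, 125, 30, 32, 678]]
```

Call:
move_arm(series="0 5 0 0 0 0; 0 10 0 0 0 0; 0 15 0 0 0 0; 0 20 0 0 0 0; 0 23 0 0 0 0; 0 25 0 0 0 0; 0 26 0 0 0 0; 0 26 0 0 0 0", newtons=25)

```text
time: 9.88
position: [0.5768, 0.012, 0.0812]
tool_rot: [0.135, 0.979, -0.023, 0.151]
ft_force: [-7.9, -9.9, 7.5]
grip_width: 0.0114
grip_force: 47.8
```

Run:
```python
from h import *
st()
yel(robot.camera("side"));yel(robot.camera("top"))
```

```text
grasp in bay [-65.6  11.1  29.2] world [577.7  11.7  78.3] F bay [  0.34 -11.68   8.96]
[[304, 174, 31, 22, 352]]
[[278, 125, 30, 33, 682]]
```

Call:
move_arm(series="0 -5 0 0 0 0; 0 -10 0 0 0 0; 0 -15 0 0 0 0; 0 -20 0 0 0 0; 0 -24 0 0 0 0; 0 -26 0 0 0 0; 0 -28 0 0 0 0; 0 -28 0 0 0 0")

```text
time: 10.65
position: [0.5711, -0.012, 0.0813]
tool_rot: [0.134, 0.979, -0.021, 0.153]
ft_force: [0.6, 6.5, 5.1]
grip_width: 0.0115
grip_force: 25.8
```

Run:
```python
from h import *
st()
yel(robot.camera("side"));yel(robot.camera("top"))
```

```text
grasp in bay [-64.7 -13.4  28.8] world [571.9 -12.2  78.4] F bay [1.97 6.39 4.86]
[[308, 174, 27, 19, 330]]
[[278, 125, 30, 32, 680]]
```

Call:
move_arm(series="0 -1 0 0 0 0; 0 -2 0 0 0 0; 0 -2 0 0 0 0; 0 -2 0 0 0 0")

```text
time: 11.08
position: [0.571, -0.0122, 0.0813]
tool_rot: [0.133, 0.979, -0.021, 0.153]
ft_force: [3.3, 15.7, 4.5]
grip_width: 0.0117
grip_force: 25.6
```

Call:
move_arm(series="0 0 0 0 0 0; 0 0 0 0 0 0; 0 0 0 0 0 0; 8 0 -27 0 0 0; 16 0 -54 0 0 0; 27 0 -90 0 0 0; 40 0 -130 0 0 0; 40 0 -130 0 0 0", jaw=0.5)

```text
time: 11.75
position: [0.4922, 0.0073, 0.1963]
tool_rot: [0.134, 0.979, -0.022, 0.152]
ft_force: [-0.1, 0.9, 0.4]
grip_width: 0.0429
grip_force: 0.0
```

Run:
```python
from h import *
st()
p=robot.camera("side");yel(p);q=robot.camera("top");yel(q)
cv2.imwrite("pics/g.png",np.hstack([cv2.resize(p["img"][120:280,250:400,::-1],(375,400)),cv2.resize(q["img"][90:180,250:335,::-1],(378,400))]))
```

```text
grasp in bay [-65.2 -16.4 169.5] world [493.1   7.  193.4] F bay [-0.06  0.85  0.54]
[[310, 148, 25, 36, 447]]
[[283, 124, 27, 13, 191]]
```

View pics/g.png

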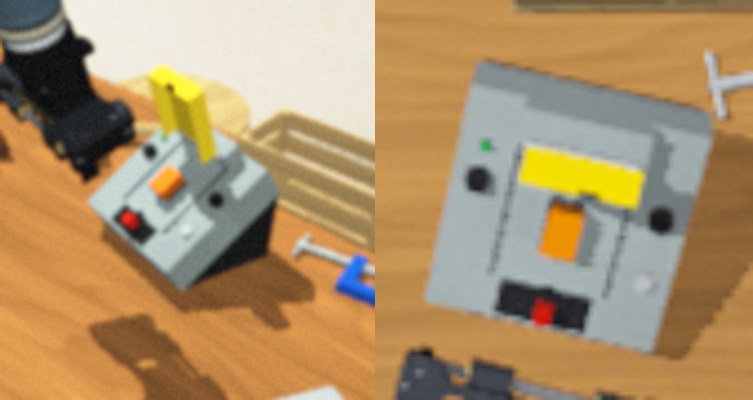

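The cover is open: it stands up at (185,115) in the left panel, and the orange head shows at (168,183) left and (562,230) right.

Run:
```python
from k import *
o=look(["top","wrist"],[("tip_of","battery_head")])
for n,p in o.items():
    hsv=cv2.cvtColor(p["img"],cv2.COLOR_RGB2HSV); m=cv2.inRange(hsv,(7,190,120),(16,255,255)); k,l,s,c=cv2.connectedComponentsWithStats(m)
    print(n,[(c[i].round(1),s[i,4]) for i in range(1,k) if s[i,4]>25],"pred",project(p,b2w([0,0,20])/1000).round(1))
plan(b2w([-3,0,75]),tilt(23))
s=robot.get_obs()
g=np.array([577.2,8.,136.1])/1000; z=np.array([.504,-.142,-.852])
obs=[(D[0][0],np.array(D[0][1])),(D[1][0],g-.003*z),(s["q"],s["position"])]
r=fit(obs);p=r.x;print(p.round(4).tolist(),abs(r.fun[:9]).max().round(1))
def ik(gr,Rt,q0):
    x=(np.array(gr)-3*Rt[:,2])/1000
    h=lambda q:np.r_[(fk(q,p)[0]-x)*10,R.from_matrix(fk(q,p)[1].T@Rt).as_rotvec()]
    r=least_squares(h,q0); return r.x.round(2),round(r.cost,6)
for zz in (23,75,120):
  for t in (20,23,25): print(zz,t,ik(b2w([-3,0,zz]),tilt(t),s["q"]))
for y in (0,25,-40): print(ik([436,246,70],tilt(-12,y),s["q"]))
```

```text
top tip_of battery_head [([632, -11, 108], 0.49), ([645, -20, 90], 0.36)]
wrist tip_of battery_head [([630, -14, 109], 0.68)]
top [] pred [291.3 142.4]
wrist [(array([271.7, 299.2]), np.int32(79))] pred [270.6 288.8]
t 12.05 shift [-85.7  16.3  65.5] turn [-0.1 -5.5  0.2] rows 2.6
[0.0013, 0.2716, 0.5873, 0.3904, 0.1134, 0.2814, 0.1109] 0.2
23 20 (array([-0.19,  0.63,  1.79, -0.08,  0.37, -1.41]), np.float64(0.0))
23 23 (array([-0.18,  0.63,  1.82, -0.13,  0.29, -1.36]), np.float64(0.0))
23 25 (array([-0.18,  0.63,  1.85, -0.17,  0.23, -1.32]), np.float64(0.0))
75 20 (array([-0.18,  0.53,  1.83, -0.08,  0.43, -1.41]), np.float64(0.0))
75 23 (array([-0.18,  0.53,  1.87, -0.11,  0.35, -1.37]), np.float64(0.0))
75 25 (array([-0.18,  0.53,  1.89, -0.15,  0.29, -1.34]), np.float64(0.0))
120 20 (array([-0.17,  0.45,  1.86, -0.07,  0.49, -1.41]), np.float64(0.0))
120 23 (array([-0.17,  0.44,  1.9 , -0.1 ,  0.41, -1.38]), np.float64(0.0))
120 25 (array([-0.17,  0.44,  1.92, -0.13,  0.35, -1.35]), np.float64(0.0))
(array([ 0.26,  0.7 ,  1.75,  0.07,  0.9 , -1.36]), np.float64(0.0))
(array([ 0.31,  0.7 ,  1.73, -0.03,  0.91, -1.68]), np.float64(0.0))
(array([ 0.19,  0.68,  1.82,  0.23,  0.79, -0.85]), np.float64(0.0))
```

Run:
```python
from h import *
plan(b2w([-3,1,70]),tilt(25))
```

```text
t 12.05 shift [-87.1  17.3  70.3] turn [-0.1 -7.5  0.2] rows 2.7
```

Call:
move_arm(series="-22 5 18 0 -2 0; -45 10 36 0 -4 0; -65 14 54 0 -6 0; -87 17 70 0 -8 0; -87 17 70 0 -8 0; -87 17 70 0 -8 0; -87 17 70 0 -8 0", jaw=0.6)

```text
time: 12.63
position: [0.599, -0.005, 0.1505]
tool_rot: [0.132, 0.967, -0.031, 0.217]
ft_force: [-0.7, 0.2, 0.3]
grip_width: 0.0521
grip_force: 0.0
```

Run:
```python
from h import *
st();plan(b2w([-3,1,22.5]),tilt(25))
p=robot.camera("wrist");cv2.imwrite("pics/i.png",p["img"][:,:,::-1])
```

```text
grasp in bay [-4.1  0.9 71. ] world [600.3  -5.3 147.8] F bay [-0.41 -0.01  0.69]
t 12.63 shift [-9.3  0.1 47.7] turn [-0.   0.4  0.2] rows 1.2
```

View pics/i.png

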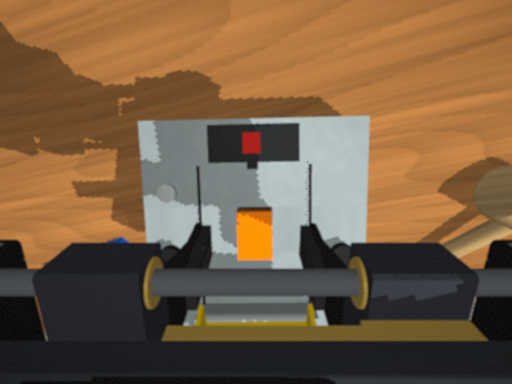

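The orange head, at (254,235), is centred between the fingers at x=200 and x=310. Go down along the bay's axis and grip.

Call:
move_arm(series="-3 0 16 0 0 0; -6 0 32 0 0 0; -8 0 41 0 0 0; -9 0 46 0 0 0; -9 0 48 0 0 0; -9 0 48 0 0 0; -9 0 48 0 0 0")

```text
time: 13.27
position: [0.6276, -0.0127, 0.1131]
tool_rot: [0.132, 0.966, -0.031, 0.219]
ft_force: [-0.6, 0.1, 0.3]
grip_width: 0.0524
grip_force: 0.0
```

Call:
move_arm(series="0 0 0 0 0 0; 0 0 0 0 0 0; 0 0 0 0 0 0; 0 0 0 0 0 0; 0 0 0 0 0 0; 0 0 0 0 0 0; 0 0 0 0 0 0", jaw=0, newtons=45)

```text
time: 13.85
position: [0.628, -0.0129, 0.113]
tool_rot: [0.132, 0.966, -0.031, 0.22]
ft_force: [-0.7, 0.3, 1.1]
grip_width: 0.0233
grip_force: 44.9
```

Run:
```python
from h import *
st();plan(b2w([-4,1,22.5+80]),tilt(25))
```

```text
grasp in bay [-1.1  1.2 23.1] world [629.2 -13.2 110.3] F bay [-0.    0.11  1.39]
t 13.85 shift [ 15.8  -0.1 -77.9] turn [-0.   0.6  0.2] rows 1.9
```

Call:
move_arm(series="1 0 -5 0 0 0; 1.7 0 -10 0 0 0; 2.5 0 -15 0 0 0; 3.4 0 -20 0 0 0; 4.2 0 -25 0 0 0; 5 0 -30 0 0 0; 6 0 -36 0 0 0; 7 0 -42 0 0 0")

```text
time: 14.52
position: [0.6041, -0.0061, 0.1482]
tool_rot: [0.132, 0.966, -0.031, 0.22]
ft_force: [0.4, -0.4, -1.3]
grip_width: 0.0236
grip_force: 44.9
```

Run:
```python
from h import *
st()
```

```text
grasp in bay [-1.2  1.2 66.2] world [605.3  -6.4 145.5] F bay [-0.32 -0.29 -1.4 ]
```

Call:
move_arm(series="2 0 -12 0 0 0; 5 0 -30 0 0 0; 9 0 -55 0 0 0; 14 0 -85 0 0 0; 14 0 -85 0 0 0; 14 0 -85 0 0 0")

```text
time: 15.02
position: [0.556, 0.0077, 0.2199]
tool_rot: [0.132, 0.966, -0.031, 0.22]
ft_force: [0.8, -0.8, -2.1]
grip_width: 0.0234
grip_force: 44.9
```

Run:
```python
from h import *
st()
p=robot.camera("side");q=robot.camera("top")
cv2.imwrite("pics/j.png",np.hstack([cv2.resize(p["img"][100:280,160:400,::-1],(400,300)),cv2.resize(q["img"][90:240,150:350,::-1],(400,300))]))
# tray refine
for n,c in (("top",q),("side",p)):
  for t in ("tray","old_battery"): print(n,t,[(np.round(np.array(d["xyz"])*1000),round(d["p"],2)) for d in robot.tip_of(c,t)[:2]])
# target: battery upright, yaw -16+.. ; grasp 23mm along head
plan([436,246,150],tilt(-10,0)); plan([436,246,150],tilt(-10,4))
```

```text
grasp in bay [ -1.1   1.4 153.5] world [557.3   7.4 217.2] F bay [-0.41 -0.57 -2.26]
top tray [(array([333., 595.,   1.]), 0.94), (array([431., 296.,   2.]), 0.74)]
top old_battery [(array([436., 346.,   6.]), 0.64), (array([560.,   5., 214.]), 0.3)]
side tray [(array([431., 292.,  -3.]), 0.85), (array([349., 118.,  -1.]), 0.67)]
side old_battery [(array([430., 342.,   4.]), 0.67)]
t 15.32 shift [190.1 197.9 -20.1] turn [ -2.3  35.3 -15.7] rows 6.6
t 15.32 shift [190.1 197.9 -20.1] turn [ -2.8  35.1 -19.7] rows 6.6
```

View pics/j.png

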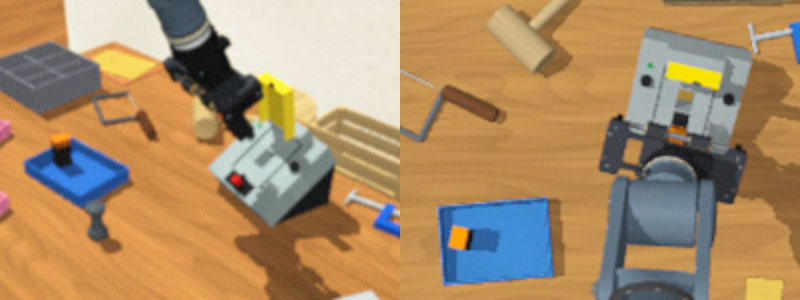

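The battery is in the hand and the bay at (683,120) is empty. The tray's right half is free, and the other battery stands at (460,237). Carry it over, turning it upright.

Call:
move_arm(series="24 25 -3 0 4 -2; 48 49 -5 -1 9 -5; 71 74 -8 -1 13 -7; 95 99 -10 -1 18 -10; 119 124 -13 -2 22 -12; 143 148 -15 -2 27 -15; 166 173 -18 -2 31 -17; 190 198 -20 -3 35 -20")

```text
time: 15.98
position: [0.4371, 0.2478, 0.1529]
tool_rot: [-0.038, 0.996, -0.002, -0.086]
ft_force: [0.4, 0.3, -2.3]
grip_width: 0.0232
grip_force: 44.9
```

Call:
move_arm(series="0 0 0 0 0 0; 0 0 0 0 0 0; 0 0 0 0 0 0")

```text
time: 16.23
position: [0.4371, 0.2459, 0.153]
tool_rot: [-0.038, 0.996, -0.003, -0.085]
ft_force: [-0.4, -0.6, -1.2]
grip_width: 0.0235
grip_force: 44.9
```

Run:
```python
from h import *
st();plan([436,246,90],tilt(-9.3,4))
p=robot.camera("side")
i=cv2.resize(p["img"][110:260,150:300,::-1],(600,600),interpolation=cv2.INTER_CUBIC)
cv2.imwrite("pics/k.png",i)
```

```text
grasp in bay [-187.9  198.   202.4] world [436.5 245.8 150. ] F bay [-0.85 -0.71 -0.92]
t 16.23 shift [-9.6  0.2 59.3] turn [-0.  -0.4  0.3] rows 1.4
```

View pics/k.png

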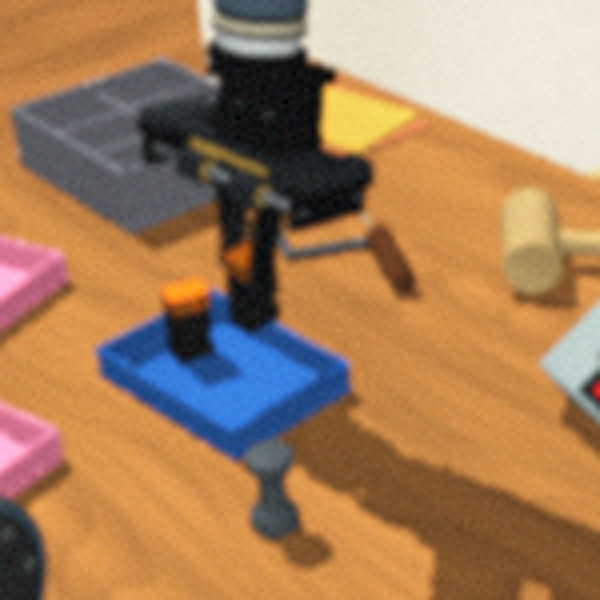

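The battery, at about (252,300), hangs close to upright and clear of the other one at (188,320). Lower it.

Call:
move_arm(series="-3 0 20 0 0 0; -6 0 38 0 0 0; -8 0 53 0 0 0; -10 0 64 0 0 0; -11 0 71 0 0 0; -11 0 71 0 0 0; -11 0 71 0 0 0")

```text
time: 16.87
position: [0.4359, 0.2459, 0.082]
tool_rot: [-0.037, 0.996, -0.002, -0.085]
ft_force: [-0.1, -0.3, -0.7]
grip_width: 0.0237
grip_force: 44.9
```

Call:
move_arm(series="0 0 1 0 0 0; 0 0 2 0 0 0; 0 0 3 0 0 0; -1 0 4 0 0 0; -1 0 4 0 0 0")

```text
time: 17.28
position: [0.4361, 0.2464, 0.0779]
tool_rot: [-0.038, 0.996, -0.002, -0.085]
ft_force: [0.5, 0.2, -1.1]
grip_width: 0.0239
grip_force: 44.9
```

Run:
```python
from h import *
st();print(robot.get_obs()["ft_force"],robot.get_obs()["moment"])
```

```text
grasp in bay [-231.9  198.2  141.5] world [435.6 246.3  74.9] F bay [-0.28  0.34 -1.16]
[ 0.51458405  0.20487768 -1.11244683] [ 0.02931325 -0.10960154  0.01989154]
```

Grasp height is 75 mm and contact is expected at about 72 mm. Continue by small steps.

Call:
move_arm(series="0 0 0.7 0 0 0; 0 0 1.4 0 0 0; 0 0 2 0 0 0; 0 0 2 0 0 0; 0 0 2 0 0 0")

```text
time: 17.7
position: [0.4355, 0.2463, 0.0758]
tool_rot: [-0.038, 0.996, -0.002, -0.085]
ft_force: [-0.2, -0.0, -1.4]
grip_width: 0.0235
grip_force: 44.9
```

Call:
move_arm(series="0 0 0.6 0 0 0; 0 0 1.2 0 0 0; 0 0 1.2 0 0 0; 0 0 1.2 0 0 0")

```text
time: 18.03
position: [0.4354, 0.2463, 0.0757]
tool_rot: [-0.038, 0.996, -0.002, -0.085]
ft_force: [-1.8, 0.1, 7.8]
grip_width: 0.0236
grip_force: 44.9
```

Call:
move_arm(series="0 0 -0.5 0 0 0; 0 0 -0.5 0 0 0; 0 0 -0.5 0 0 0; 0 0 -0.5 0 0 0", newtons=4)

```text
time: 18.37
position: [0.4354, 0.2463, 0.0755]
tool_rot: [-0.038, 0.996, -0.002, -0.085]
ft_force: [-0.8, 0.4, 5.1]
grip_width: 0.0242
grip_force: 4.0
```

Call:
move_arm(series="0 0 0 0 0 0; 0 0 0 0 0 0; 0 0 0 0 0 0; 0 0 0 0 0 0", jaw=0.5)

```text
time: 18.7
position: [0.4355, 0.2462, 0.0749]
tool_rot: [-0.038, 0.996, -0.002, -0.085]
ft_force: [-0.5, 0.1, 0.2]
grip_width: 0.0404
grip_force: 0.0
```

Call:
move_arm(series="1 0 -8 0 0 0; 4 0 -25 0 0 0; 8 0 -50 0 0 0; 13 0 -80 0 0 0; 19 0 -120 0 0 0; 19 0 -120 0 0 0; 19 0 -120 0 0 0")

```text
time: 19.28
position: [0.4386, 0.2466, 0.1992]
tool_rot: [-0.038, 0.996, -0.002, -0.082]
ft_force: [0.5, -0.5, 0.0]
grip_width: 0.0438
grip_force: 0.0
```

Run:
```python
from h import *
o=look(["side","top"],[("tip_of","battery"),("tip_of","battery_head"),("tip_of","old_battery")])
st()
a,b=o["side"]["img"],o["top"]["img"]
cv2.imwrite("pics/l.png",np.hstack([cv2.resize(a[110:280,150:400,::-1],(400,300)),cv2.resize(b[80:240,150:350,::-1],(400,300))]))
```

```text
side tip_of battery [([436, 248, 3], 0.68)]
side tip_of battery_head [([439, 245, 64], 0.64)]
side tip_of old_battery [([431, 343, 3], 0.75), ([678, -27, 143], 0.63), ([438, 246, 65], 0.55)]
top tip_of battery []
top tip_of battery_head []
top tip_of old_battery [([677, -26, 147], 0.16)]
grasp in bay [-164.   197.9  237.7] world [436.  245.9 192.6] F bay [-0.36 -0.44  0.39]
```

View pics/l.png

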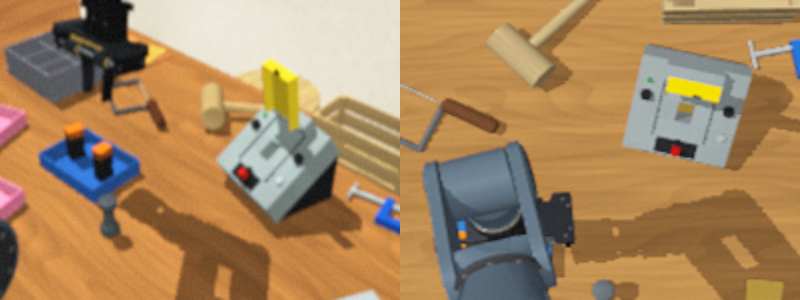

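Both batteries stand upright in the tray, at (75,140) and (103,160) in the left panel. The cover is open and the hand is clear.

```bash
python3 -c "
from rig import robot
print(robot.hand_in())"
```

```text
the job is handed in; nothing more can be done
None
```

The job is handed in at about 20 s of the 50 s limit: the latch let go to the right, the cover is open, and the battery stands upright in the tray's free half beside the other spent battery, which is still standing.

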